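Ring up a mug and a bowl on the stall's tablet till

TASK

A customer at the pottery stall is buying a mug and a bowl: ring up the sale on the tablet till with light taps of the fingertips. Touch the tile with the picture of the mug, then the tile with the picture of the bowl, then the wide pay bar at the bottom of the screen, lifting off after each tap. Touch no other tile, do not jab, tilt or shift the till, and leave the pots and everything else on the table where they stand.

Things in the scene. Friction and masses are not known exactly. Their poses are not given: they have to be found in the camera images.
- stand: loose counter stand of the tablet till bent from dark spring steel (2.6 kg, plus a tablet of 0.73 kg), foot 190 x 210 mm; origin at the centre of the foot's underside on the table, x away from the robot when yaw is 0. Its upper arm carries the tablet on a stiff friction hinge, 82 mm up; a hard push on the upper or lower part of the screen tilts it, a hard push sideways shifts the stand
- screen: 13-inch tablet in a black case, 222 (up the screen) x 290 x 12 mm, landscape, lower edge towards the robot, far edge raised by 0.14 to 0.38 rad from level. Origin: on the hinge axis at the tablet's middle, 24 mm behind the touch surface; x up the screen, y to its left, z out of it. The glass is hard but gives on its sprung arm: come down slowly and stop at first touch
- neck (a joint): how far (m) the stand's spring-steel upper arm, with the tablet, is pressed straight down: 0 at rest, 0.012 at its stop; it gives about 1 mm per 2.5 N and springs back. Over 0.006 (15 N) is no light tap, nor is a blow of over 30 N
- screen_top (a point): middle of the tablet's far (upper) edge, 111 mm up the screen from its middle. The screen shows two rows of three picture tiles, 6 mm apart (tumbler, mug, vase; then bowl, pump bottle, plate), an order list without tiles to their right, and a bottom row with the clear tile at the left and the wide pay bar
- tile_mug: flat tile on the till's screen, 56 x 56 mm, light grey with a dark picture, top row middle; picture: cup with a square handle at its right. Origin: centre of its touch surface; x points up the screen (away from the robot), y to the left of the screen as the robot faces it, z out of the screen
- tile_bowl: flat tile on the till's screen, 56 x 56 mm, light grey with a dark picture, second row left; picture: low wide bowl. Origin: centre of its touch surface; x points up the screen (away from the robot), y to the left of the screen as the robot faces it, z out of the screen
- tile_pay: wide pay bar at the bottom of the screen, 196 mm wide and 44 mm high, light grey with a dark bank card as picture at its middle. Origin: centre of its touch surface; x points up the screen (away from the robot), y to the left of the screen as the robot faces it, z out of the screen
- tile_tumbler: flat tile on the till's screen, 56 x 56 mm, light grey with a dark picture, top row left; picture: plain tapering cup without handle; not to be touched. Origin and axes as for the mug tile
- tile_vase: flat tile on the till's screen, 56 x 56 mm, light grey with a dark picture, top row right; picture: round-bellied vase with narrow neck; not to be touched. Origin and axes as for the mug tile
- tile_pump: flat tile on the till's screen, 56 x 56 mm, light grey with a dark picture, second row middle; picture: bottle with a pump head; not to be touched. Origin and axes as for the mug tile
- tile_plate: flat tile on the till's screen, 56 x 56 mm, light grey with a dark picture, second row right; picture: rings of a round plate; not to be touched. Origin and axes as for the mug tile
- tile_clear: clear tile in the bottom row at the left, 56 mm wide and 44 mm high, picture: a cross; not to be touched. Origin and axes as for the mug tile
- mug: loose stoneware mug with one handle (on its +y side), 82 mm diameter, 95 mm tall, bystander; origin at the centre of its underside
- tumbler: loose stoneware tumbler without handle, 74 mm diameter, 118 mm tall, bystander; origin at the centre of its underside
- vase: loose stoneware vase, 90 mm at its belly, 120 mm tall, bystander; origin at the centre of its underside
- bowl: loose stoneware bowl, 132 mm across, 55 mm tall, bystander; origin at the centre of its underside
- card_reader: loose black card payment terminal lying flat, 165 x 78 mm and 36 mm tall, bystander; origin at the centre of its underside
- pump_bottle: loose stoneware soap bottle with a black pump, 75 mm diameter, 192 mm tall, bystander; origin at the centre of its underside
- coaster: loose square ceramic coaster, 95 mm square and 8 mm thick, bystander; origin at the centre of its underside

How it is judged:
By the outcome, as a careful person would: the job done as asked, in the order asked, and still so for the second after the job is handed in, with the robot touching nothing.
It also fails if it takes over 40 s, if anything falls off the work surface, if the arm or the gripper's body presses on something with over 40 N, if the wrist force passes 120 N, or if a joint passes its speed limit or range.

ROBOT

A 7-joint arm with a two-finger parallel gripper is mounted at the origin on the work surface. World frame = base frame: x ahead of the robot, y to its left, z up, the work surface at z = 0. Lengths are in mm, angles in rad, forces in N, time in s.
With the tool pointing down it reaches from about 400 to 875 mm from the base axis. Payload 19.3 kg.
Tool frame: the origin (TCP) lies at the very end of the fingers, on their centre line; the grasp point (between the pads) lies 19 mm behind it; z points along the fingers, y is the line along which they close (so a half turn about z gives the same grasp; the last joint's range is limited). The gripper opens to 85 mm and grips with 20 to 120 N. Pads are 22 mm wide; open, the fingers measure 114 mm over their backs; the gripper's body (76 mm by 85 mm) begins 54 mm behind the grasp point. The pads swing forward as they close: fully open they stand 13 mm farther back than shut.
Start: joints at [-1.404, 0.521, -0.036, 1.599, 0.021, 1.021, -0.113], TCP at [146.64, 607.545, 231.291] pointing down, gripper open.
Joint ranges: [-2.91, 2.91], [-0.3, 2.13], [-1.5, 1.42], [0.17, 2.43], [-1.26, 4.41], [0.16, 1.93], [-2.52, 2.52]. Speed limits (rad/s): [1.89, 1.89, 2.39, 2.39, 3.01, 3.01, 3.01].

INTERFACE

Orientations are given as a unit quaternion [w, x, y, z].
In Python, from cell import manip gives the robot as it stands.
- The arm moves only by the shell command python3 -m handwheel 'ROWS' [FORCE]. ROWS is JSON, a list that holds one entry, the list of rows, each a list of 7 numbers: the shift along the tool's x, y, z in m, then the turn, a rotation vector about the tool's x, y, z in rad, then the closure, from 0 (fully open) to 1 (shut). A call has 1 to 8 rows; each row is the pose to reach, as a shift and turn from the pose commanded when the call began, along the tool's axes at that moment; what a row does not reach only later rows make up. A row lasts 1/12 s, in which the tool goes at most 41.7 mm and 7.16 degrees, less where a joint would pass 70% of its speed; a pose out of reach is approached as far as the arm can. A call with a gripper value outside its range is refused whole. The fingers move at their own pace and stop on an object; FORCE is the grip in N (left out, the last holds). Time passes only in rows, so rows that repeat a pose let the fingers close. It gives the time, the measured TCP pose, the force, the opening and the grip force at its end, in the units of the state.
- manip.get_state(): the state, without advancing time (a new reading comes with each control period).
- manip.snapshot(name): name is "side" or "top" or "wrist"; returns the picture (420x560x3 uint8, red, green, blue); there is no depth.
- manip.camera_params(name): a dict with "vfov" (degrees; the focal length in pixels is half the picture's height over the tangent of half this angle, whatever the lens; pixels are square), "cx", "cy" (the principal point, pixels), "T" (4x4, takes a point from camera to world coordinates). Camera axes: x right, y down, z forward; pixel columns grow to the right and rows downward; lengths in mm; the calibration is good to about 2 mm. A picture is of the moment at which its call begins: read the wrist's pose just before it. camera_params takes no time and is no camera call; for the wrist camera it gives the pose at the moment of the call.
- manip.hand_in(): hands the job in; it is judged then, once.
Trained networks look in the newest picture that a camera, given by its name, has taken for a name from the list of things; names that differ only in an ending like _2 or _b are one class to them, and where a whole thing is asked for, a point or a joint stands for the part that bears it (a point fixed in the world has none). Each returns a list of dicts, best first, with "score" (0 to 1); they miss things now and then, are a little off and sometimes report something else, mostly with a low value. They report only what shows in the picture. A call takes as long as a camera call.
- manip.find_in(label, camera): "rect" ([left, top, right, bottom] as shares, 0 to 1, of the picture: columns of its width, rows of its height, round what is visible of it).
The state is a dict: "clock": time; "qpos": joint angles; "qvel": joint speeds; "effort": joint torques, N m; "tcp_pos": TCP position; "tool_rot": TCP orientation; "force": force on the tool from outside, world axes, zero at the start; "torque": the same for the moment, N m; "finger_gap": finger opening in mm; "gripper_force": force on a finger pad.
Only numpy, scipy, OpenCV 4.12 (cv2) and the standard library are available. Lean on these libraries where they do the work, as an engineer would, in place of code of your own. Each camera call takes 0.05 s, during which the arm holds its last target. There are 200 camera calls.

## Working session

There is one attempt and no reset: what is moved stays moved. The work goes in short steps, Python scripts to look and compute and a shell command to move; the robot and the scene stay as the last step left them, time stands still between calls to the robot, and variables do not carry over. Pictures are saved under pics/ and viewed, at most 10 in all, crops included, and the job is handed in when it is done.

```bash
mkdir -p pics; cat > h.py <<'E'
import numpy as np,cv2
from cell import manip
from scipy.spatial.transform import Rotation as R
def snap(n,f):
    P=manip.camera_params(n); im=manip.snapshot(n); cv2.imwrite('pics/'+f,cv2.cvtColor(im,cv2.COLOR_RGB2BGR)); return P
def K(P):
    f=210/np.tan(np.radians(P['vfov']/2)); return np.array([[f,0,P['cx']],[0,f,P['cy']],[0,0,1]])
E
python3 - <<'E'
from h import *
for n in('top','side'):
    P=snap(n,n+'1.png'); print(n,{k:np.round(v,3).tolist() for k,v in P.items()})
    for l in('screen','tile_mug','tile_bowl','tile_pay','tile_clear'):
        for d in manip.find_in(l,n)[:1]: print(l,(np.array(d['rect'])*[560,420,560,420]).round(1),round(d['score'],2))
s=manip.get_state(); print(s)
a=cv2.imread('pics/top1.png');b=cv2.imread('pics/side1.png')
E
```

```text
top {'vfov': 56.946, 'cx': 276.559, 'cy': 213.104, 'T': [[-0.017, -0.991, 0.131, 413.3], [-0.999, 0.013, -0.035, 165.892], [0.033, -0.131, -0.991, 1135.045], [0.0, 0.0, 0.0, 1.0]]}
screen [246.5 172.6 353.7 250.9] 0.97
tile_mug [275.2 181.8 296.4 200.9] 0.69
tile_bowl [254.  205.6 271.  224.3] 0.9
tile_pay [277.  232.6 345.5 249.6] 0.9
tile_clear [251.1 230.5 271.4 247.1] 0.56
side {'vfov': 54.793, 'cx': 287.71, 'cy': 209.648, 'T': [[0.934, -0.231, 0.274, 241.726], [-0.358, -0.564, 0.744, -760.804], [-0.017, -0.793, -0.61, 826.421], [0.0, 0.0, 0.0, 1.0]]}
screen [239.  184.4 350.3 274.7] 0.67
tile_mug [292.3 196.2 317.1 212.2] 0.48
tile_bowl [266.9 193.7 289.4 211.6] 0.55
tile_pay [251.8 214.1 291.2 266.4] 0.78
tile_clear [245.7 206.1 264.8 216.6] 0.49
{'clock': 0.6, 'qpos': array([-1.40422968,  0.52141101, -0.03628889,  1.59950151,  0.02119379,
        1.02107356, -0.11281193]), 'qvel': array([-0.00051064,  0.00019745,  0.00032032,  0.00148044, -0.00177625,
        0.00047246, -0.00029276]), 'effort': array([ 6.89436638e-04, -9.26477551e+01,  1.97804309e+00, -3.70153964e+01,
        1.79612765e-02,  1.92666274e-03,  1.19150513e-04]), 'tcp_pos': array([146.62782921, 607.55534122, 231.2834969 ]), 'tool_rot': array([-9.41154800e-07,  1.18140618e-01,  9.92996875e-01, -4.46484288e-06]), 'force': array([-0.23835216, -0.03207127, -0.1315674 ]), 'torque': array([ 0.01829317, -0.01849773, -0.00809957]), 'gripper_force': 0.0, 'finger_gap': 85.56687813730022}
```

View pics/top1.png

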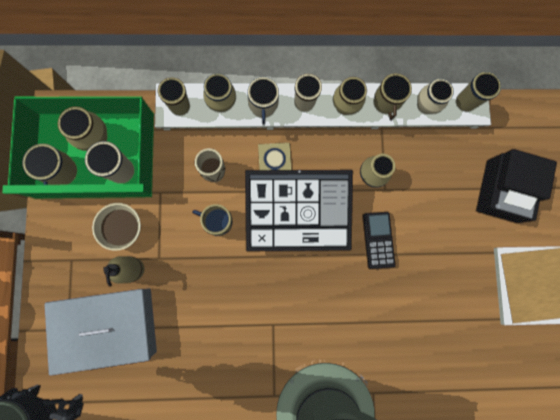

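View pics/side1.png

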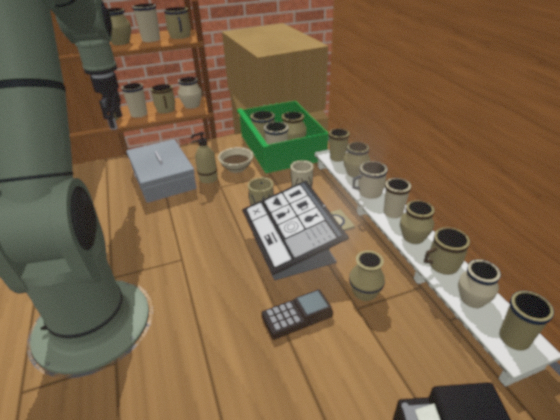

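```bash
cat >> h.py <<'E'
from scipy.optimize import least_squares
Y={'tumbler':101,'mug':39,'vase':-23,'bowl':101,'pump':39,'plate':-23,'clear':101,'pay':-31}
X={'tumbler':56,'mug':56,'vase':56,'bowl':-6,'pump':-6,'plate':-6,'clear':-62,'pay':-62}
def pose(p): return R.from_euler('ZY',[p[2],-p[3]]),np.array([p[0],p[1],82.])
def pt(p,l):
    r,t=pose(p); return r.apply([X[l]+p[4],Y[l],24])+t
def box(p,l):
    hx,hy=(22 if X[l]==-62 else 28),(98 if l=='pay' else 28)
    r,t=pose(p); return r.apply([[X[l]+p[4]+a*hx,Y[l]+b*hy,24] for a in(1,-1) for b in(1,-1)])+t
def proj(P,w):
    T=P['T']; c=(np.array(w)-T[:3,3])@T[:3,:3]; k=c@K(P).T; return k[:,:2]/k[:,2:]
def fit(obs,p0,**k):
    def f(p):
        o=[]
        for P,l,r in obs:
            if l=='screen':
                rr,t=pose(p);q=proj(P,rr.apply([[a*111,b*145,24] for a in(1,-1) for b in(1,-1)])+t)
            else: q=proj(P,box(p,l))
            o+=list(np.r_[q.min(0),q.max(0)]-r)
        return np.array(o)
    s=least_squares(f,p0,loss='soft_l1',x_scale=[10,10,.1,.1,5]); return s.x,f(s.x).reshape(-1,4)
def detect(names):
    obs=[]
    for n in names:
        P=manip.camera_params(n); manip.snapshot(n)
        for l in ['screen']+list(Y):
            d=manip.find_in(l if l=='screen' else 'tile_'+l,n)
            if d and d[0]['score']>.4: obs.append((P,l,np.array(d[0]['rect'])*[560,420,560,420]))
    return obs
E
python3 - <<'E'
from h import *
o=detect(['top','side'])
p,e=fit(o,[520,130,0,.26,0]); print(p.round(3))
for (P,l,r),v in zip(o,e): print(l,v.round(1))
for l in('mug','bowl','pay'): print(l,pt(p,l).round(1))
s=manip.get_state();print(s['clock'],R.from_quat(s['tool_rot'],scalar_first=True).as_matrix().round(3).tolist())
P=manip.camera_params('wrist');print(P['T'].round(2).tolist(),P['vfov'])
E
```

```text
[ 5.59682e+02  6.64820e+01 -3.00000e-03  1.83000e-01 -5.35700e+00]
screen [ 0.9  0.3  2.4 -0.1]
tumbler [  7.6  15.6 -80.9 -50.5]
mug [-3.6  1.5 -1.6 -0.6]
vase [-0.2  1.4 -0.9  3.1]
bowl [-0.  -2.6  3.6  2.4]
pump [ 1.2  2.   4.9 -2.6]
plate [-0.6 -1.9  0.7  0.7]
clear [ 2.2 -2.3  0.  -1.8]
pay [ 0.8 -3.9  4.  -0.2]
screen [-0.6 -1.7  3.5 -4.5]
tumbler [17.6 -7.9 18.6 -6.8]
mug [-1.  -1.6 -0.1  0.1]
vase [-4.2  0.  -1.7  2.4]
bowl [ -85.3  -58.3 -100.7  -88.4]
pump [-3.8 -1.   0.6  2.2]
plate [-2.  -0.  -1.7  5.1]
clear [ 0.5 -5.9  4.7  0.4]
pay [-1.4 -2.9  6.2 -1.2]
mug [605.2 105.3 114.8]
bowl [544.5 167.5 103.5]
pay [489.   35.7  93.4]
1.6 [[-0.972, 0.235, -0.0], [0.235, 0.972, -0.0], [-0.0, -0.0, -1.0]]
[[0.24, 0.94, 0.26, 80.49], [0.97, -0.23, -0.06, 621.8], [0.0, 0.26, -0.96, 373.53], [0.0, 0.0, 0.0, 1.0]] 69.50248171863686
```

```bash
cat >> h.py <<'E'
def goal(p,l,h,dx=0,dy=0):
    r,t=pose(p); G=r*R.from_euler('y',np.pi)   # tool x=-screen x, y=screen y, z=-normal
    return G, pt(p,l)+r.apply([dx,dy,h])
def rel(G,g):
    s=manip.get_state(); C=R.from_quat(s['tool_rot'],scalar_first=True)
    print('t',round(s['clock'],2),'tcp',s['tcp_pos'].round(1),'F',s['force'].round(1),'gap',round(s['finger_gap'],1))
    print('row m',(C.inv().apply(g-s['tcp_pos'])/1000).round(4),(C.inv()*G).as_rotvec().round(3), 'world d',(g-s['tcp_pos']).round(1))
E
python3 - <<'E'
from h import *
p=[559.7,66.5,-.003,.183,-5.4]
np.save('p.npy',p)
G,g=goal(p,'pump',125); print(g); rel(G,g)
E
```

```text
[521.49246359 105.61479845 226.4374491 ]
t 1.6 tcp [146.7 607.5 231.3] F [-0.3  0.5  0.9] gap 85.6
row m [-0.4822 -0.3999  0.0049] [-0.021 -0.182 -0.233] world d [ 374.8 -501.9   -4.8]
```

```bash
python3 -m handwheel '[[[-0.48,-0.40,-0.02,-0.02,-0.18,-0.23,1],[-0.48,-0.40,-0.02,-0.02,-0.18,-0.23,1],[-0.48,-0.40,-0.02,-0.02,-0.18,-0.23,1],[-0.48,-0.40,-0.02,-0.02,-0.18,-0.23,1],[-0.48,-0.40,-0.02,-0.02,-0.18,-0.23,1],[-0.48,-0.40,-0.02,-0.02,-0.18,-0.23,1],[-0.48,-0.40,-0.02,-0.02,-0.18,-0.23,1],[-0.48,-0.40,-0.02,-0.02,-0.18,-0.23,1]]]' 20
python3 - <<'E'
from h import *
p=np.load('p.npy');G,g=goal(p,'pump',135); rel(G,g)
E
```

```text
clock: 2.27
tcp_pos: [346.2, 338.5, 242.3]
tool_rot: [0.09, 0.003, 0.996, -0.0]
force: [1.9, 1.5, 0.5]
finger_gap: -0.2
gripper_force: 0.0
t 2.27 tcp [346.2 338.5 242.3] F [1.9 1.5 0.5] gap -0.2
row m [-0.1709 -0.2318  0.0375] [-0.001 -0.002 -0.003] world d [ 173.5 -232.8   -6. ]
```

```bash
python3 -m handwheel '[[[-0.17,-0.23,0.037,0,0,0,1],[-0.17,-0.23,0.037,0,0,0,1],[-0.17,-0.23,0.037,0,0,0,1],[-0.17,-0.23,0.037,0,0,0,1],[-0.17,-0.23,0.037,0,0,0,1],[-0.17,-0.23,0.037,0,0,0,1],[-0.17,-0.23,0.037,0,0,0,1],[-0.17,-0.23,0.037,0,0,0,1]]]'
python3 - <<'E'
from h import *
p=np.load('p.npy');G,g=goal(p,'pump',135); rel(G,g)
P=snap('wrist','w1.png')
o=detect(['wrist'])
for P,l,r in o: print(l,r.round(0))
im=cv2.imread('pics/w1.png')
for l in Y: 
    for q in proj(P,box(p,l)): cv2.circle(im,tuple(int(v) for v in q),2,(0,0,255),-1)
cv2.imwrite('pics/w1b.png',im)
E
```

```text
clock: 2.93
tcp_pos: [521.1, 102.2, 236.6]
tool_rot: [0.091, 0.007, 0.996, -0.002]
force: [-1.6, -1.6, -1.2]
finger_gap: 0.0
gripper_force: 0.0
t 2.93 tcp [521.1 102.2 236.6] F [-1.6 -1.6 -1.2] gap 0.0
row m [0.0016 0.0034 0.    ] [-0.004 -0.001 -0.011] world d [-1.5  3.4 -0.3]
screen [ 78.  85. 399. 313.]
tumbler [317. 236. 378. 292.]
mug [250. 237. 312. 260.]
vase [191. 233. 246. 290.]
bowl [318. 174. 381. 231.]
pump [251. 170. 311. 233.]
plate [187. 176. 248. 229.]
clear [320. 105. 381. 154.]
pay [ 97. 103. 317. 152.]
```

View pics/w1b.png

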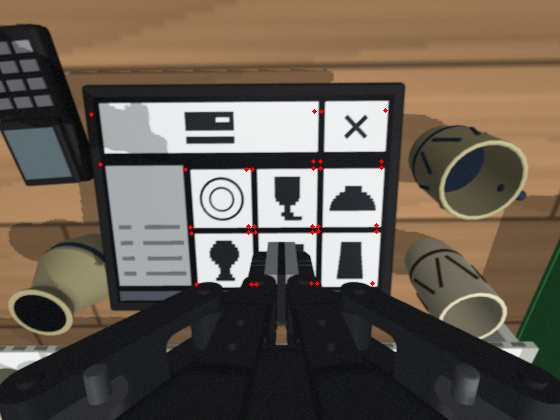

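```bash
sed -i 's/X\[l\]+p\[4\]/(X[l]+p[4] if X[l]!=-62 else -62+p[5])/g; s/x_scale=\[10,10,.1,.1,5\]/x_scale=[10,10,.1,.1,5,5]/' h.py
python3 - <<'E'
from h import *
o=detect(['wrist','top'])
W=[]
for a in o:
    w=a[0]['vfov']>60
    if w and a[1] in('mug','screen'): continue
    W.append(a)
p,e=fit(W,[559.7,66.5,0,.183,0,-8]); print(p.round(3)); np.save('p.npy',p)
for (P,l,r),v in zip(W,e): print(l,v.round(1))
for l in('mug','bowl','pay'): print(l,pt(p,l).round(1))
G,g=goal(p,'mug',30); rel(G,g)
E
```

```text
[ 5.62429e+02  6.58540e+01 -3.00000e-03  2.34000e-01 -2.18000e+00
 -1.18120e+01]
tumbler [ 0.8  0.4 -0.9 -3.7]
vase [-0.2  3.1  2.9 -0.1]
bowl [ 0.5  1.3 -3.1 -0.3]
pump [ 1.3 -0.1 -0.5 -2.8]
plate [ 0.6 -1.1 -2.7  1.2]
clear [ 0.3 -0.8  2.4 -0.7]
pay [ 0.8  3.5 -2.7  0.2]
screen [ 1.7 -0.4 -1.5  3. ]
tumbler [-0.3 -3.8  1.  -1.2]
mug [-0.1 -2.9 -0.7 -0.9]
vase [-0.3  1.9  2.4  4.3]
bowl [-0.1  0.   0.7 -1. ]
plate [103.2  53.9  96.4  40.5]
mug [609.3 104.7 117.8]
bowl [549.2 166.9 103.5]
pay [485.   35.1  88.2]
t 4.48 tcp [517.8 109.1 236.3] F [ 0.5 -0.3  0.8] gap 0.0
row m [-0.0671 -0.0037  0.1031] [-0.001 -0.053 -0.003] world d [ 84.5  -4.3 -89.3]
```

```bash
python3 -m handwheel '[[[-0.067,-0.004,0.04,0,-0.05,0,1],[-0.067,-0.004,0.07,0,-0.05,0,1],[-0.067,-0.004,0.09,0,-0.05,0,1],[-0.067,-0.004,0.103,0,-0.05,0,1],[-0.067,-0.004,0.103,0,-0.05,0,1],[-0.067,-0.004,0.103,0,-0.05,0,1]]]'
python3 - <<'E'
from h import *
snap('wrist','w2.png')
p=np.load('p.npy');G,g=goal(p,'mug',10); rel(G,g)
E
```

```text
clock: 4.98
tcp_pos: [601.8, 104.2, 146.7]
tool_rot: [0.114, 0.003, 0.993, -0.001]
force: [-0.2, 0.2, 0.4]
finger_gap: -0.2
gripper_force: 0.0
t 5.03 tcp [602.2 104.5 147.8] F [-0.8  1.3  0.4] gap 0.0
row m [-0.      0.0003  0.0208] [-0.001 -0.003 -0.003] world d [  4.8   0.2 -20.3]
```

View pics/w2.png

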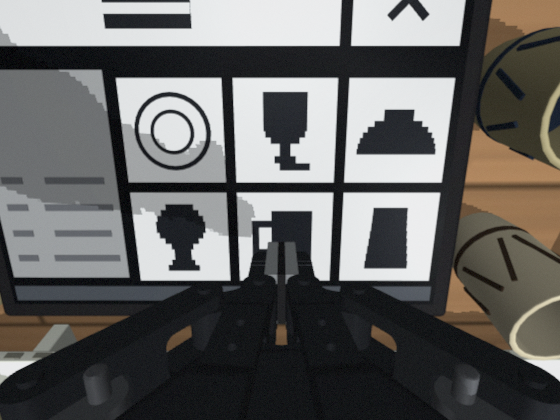

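```bash
python3 - <<'E'
from h import *
p=np.load('p.npy');P=manip.camera_params('wrist')
for l in('mug','vase','bowl','plate','pay'): print(l,proj(P,box(p,l)).round(0).tolist())
G,g=goal(p,'mug',0); print(proj(P,[g,manip.get_state()['tcp_pos']]).round(0))
E
python3 -m handwheel '[[[0,0,0.005,0,0,0,1],[0,0,0.01,0,0,0,1],[0,0,0.015,0,0,0,1],[0,0,0.018,0,0,0,1],[0,0,0.018,0,0,0,1],[0,0,0.018,0,0,0,1]]]'
```

```text
mug [[328.0, 280.0], [240.0, 280.0], [332.0, 194.0], [236.0, 194.0]]
vase [[231.0, 280.0], [143.0, 280.0], [226.0, 194.0], [131.0, 195.0]]
bowl [[439.0, 183.0], [342.0, 184.0], [453.0, 80.0], [347.0, 80.0]]
plate [[226.0, 184.0], [130.0, 184.0], [220.0, 81.0], [115.0, 81.0]]
pay [[338.0, 48.0], [-38.0, 50.0], [342.0, -53.0], [-64.0, -50.0]]
[[284. 239.]
 [284. 261.]]
clock: 5.53
tcp_pos: [606.3, 104.4, 129.4]
tool_rot: [0.115, 0.003, 0.993, -0.001]
force: [0.8, -0.0, 0.2]
finger_gap: -0.0
gripper_force: 0.0
```

```bash
python3 -m handwheel '[[[0,0,0.001,0,0,0,1],[0,0,0.002,0,0,0,1],[0,0,0.003,0,0,0,1],[0,0,0.004,0,0,0,1],[0,0,0.005,0,0,0,1],[0,0,0.006,0,0,0,1]]]'
```

```text
clock: 6.03
tcp_pos: [607.7, 104.4, 123.6]
tool_rot: [0.115, 0.003, 0.993, -0.001]
force: [-0.3, -0.4, 0.8]
finger_gap: -0.1
gripper_force: 0.0
```

```bash
python3 -m handwheel '[[[0,0,0.001,0,0,0,1],[0,0,0.002,0,0,0,1],[0,0,0.003,0,0,0,1],[0,0,0.003,0,0,0,1]]]'
```

```text
clock: 6.37
tcp_pos: [608.3, 104.4, 120.5]
tool_rot: [0.115, 0.003, 0.993, -0.001]
force: [-0.0, -0.3, -0.8]
finger_gap: -0.1
gripper_force: 0.0
```

```bash
python3 -m handwheel '[[[0,0,0.001,0,0,0,1],[0,0,0.002,0,0,0,1],[0,0,0.002,0,0,0,1]]]'
```

```text
clock: 6.62
tcp_pos: [608.9, 104.4, 118.7]
tool_rot: [0.115, 0.003, 0.993, -0.001]
force: [-0.6, 0.3, 0.9]
finger_gap: 0.0
gripper_force: 0.7
```

```bash
python3 -m handwheel '[[[0,0,0.001,0,0,0,1],[0,0,0.002,0,0,0,1],[0,0,0.002,0,0,0,1]]]'
```

```text
clock: 6.87
tcp_pos: [609.1, 104.4, 116.7]
tool_rot: [0.115, 0.003, 0.993, -0.001]
force: [-5.6, 0.1, 6.1]
finger_gap: -0.1
gripper_force: 3.6
```

```bash
python3 -m handwheel '[[[0,0,-0.005,0,0,0,1],[0,0,-0.015,0,0,0,1],[0,0,-0.03,0,0,0,1],[0,0,-0.03,0,0,0,1]]]'
python3 - <<'E'
from h import *
p=np.load('p.npy');G,g=goal(p,'bowl',10); rel(G,g)
snap('wrist','w3.png')
P=manip.camera_params('wrist')
im=cv2.imread('pics/w3.png')
for l in Y: 
    for q in proj(P,box(p,l)): cv2.circle(im,tuple(int(v) for v in q),2,(0,0,255),-1)
cv2.imwrite('pics/w3b.png',im)
E
```

```text
clock: 7.2
tcp_pos: [603.1, 104.6, 149.0]
tool_rot: [0.117, 0.003, 0.993, -0.0]
force: [-0.1, 0.0, 0.5]
finger_gap: -0.1
gripper_force: 0.0
t 7.2 tcp [603.1 104.6 149. ] F [-0.1  0.   0.5] gap -0.1
row m [0.0634 0.062  0.0217] [-0.001 -0.    -0.003] world d [-56.2  62.3 -35.8]
```

View pics/w3b.png

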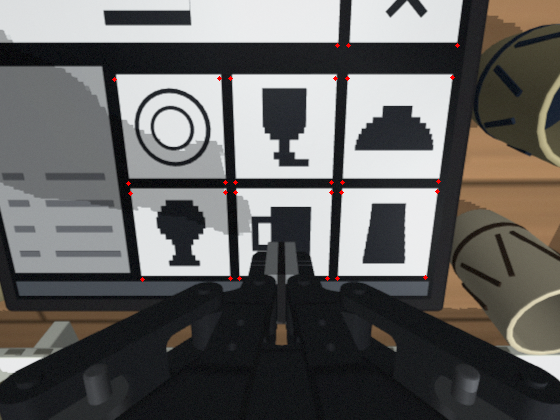

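```bash
python3 -m handwheel '[[[0.025,0.025,0,0,0,0,1],[0.05,0.05,0,0,0,0,1],[0.063,0.062,0.005,0,0,0,1],[0.063,0.062,0.013,0,0,0,1],[0.063,0.062,0.019,0,0,0,1],[0.063,0.062,0.0215,0,0,0,1],[0.063,0.062,0.0215,0,0,0,1],[0.063,0.062,0.0215,0,0,0,1]]]'
```

```text
clock: 7.92
tcp_pos: [547.0, 165.8, 110.7]
tool_rot: [0.115, 0.004, 0.993, -0.001]
force: [0.7, -0.6, 0.7]
finger_gap: 0.1
gripper_force: 0.0
```

```bash
python3 -m handwheel '[[[0,0,0.001,0,0,0,1],[0,0,0.002,0,0,0,1],[0,0,0.003,0,0,0,1],[0,0,0.004,0,0,0,1],[0,0,0.005,0,0,0,1],[0,0,0.006,0,0,0,1],[0,0,0.006,0,0,0,1]]]'
```

```text
clock: 8.5
tcp_pos: [547.8, 166.8, 104.7]
tool_rot: [0.115, 0.003, 0.993, -0.001]
force: [-0.3, 0.6, -1.3]
finger_gap: 0.0
gripper_force: 0.0
```

```bash
python3 -m handwheel '[[[0,0,0.001,0,0,0,1],[0,0,0.002,0,0,0,1],[0,0,0.002,0,0,0,1]]]'
```

```text
clock: 8.75
tcp_pos: [548.2, 166.8, 102.7]
tool_rot: [0.115, 0.003, 0.993, -0.001]
force: [-0.5, -0.3, 2.6]
finger_gap: -0.1
gripper_force: 1.2
```

```bash
python3 -m handwheel '[[[0,0,0.0005,0,0,0,1],[0,0,0.001,0,0,0,1],[0,0,0.001,0,0,0,1]]]'
```

```text
clock: 9.0
tcp_pos: [548.3, 166.8, 101.9]
tool_rot: [0.115, 0.003, 0.993, -0.001]
force: [-3.4, 0.6, 4.2]
finger_gap: -0.1
gripper_force: 2.5
```

```bash
python3 -m handwheel '[[[0,0,-0.005,0,0,0,1],[0,0,-0.015,0,0,0,1],[0,0,-0.03,0,0,0,1],[0,0,-0.03,0,0,0,1],[0,0,-0.03,0,0,0,1]]]'
python3 - <<'E'
from h import *
p=np.load('p.npy');G,g=goal(p,'pay',10); rel(G,g)
E
```

```text
clock: 9.42
tcp_pos: [542.0, 167.1, 132.3]
tool_rot: [0.116, 0.003, 0.993, -0.0]
force: [0.5, 0.3, -1.1]
finger_gap: -0.2
gripper_force: 0.0
t 9.42 tcp [542.  167.1 132.3] F [ 0.5  0.3 -1.1] gap -0.2
row m [ 0.0649 -0.1324  0.0199] [-0.    -0.001 -0.003] world d [ -59.4 -132.   -34.4]
```

```bash
python3 -m handwheel '[[[0.018,-0.035,0,0,0,0,1],[0.036,-0.07,0,0,0,0,1],[0.054,-0.105,0,0,0,0,1],[0.065,-0.132,0.0,0,0,0,1],[0.065,-0.132,0.005,0,0,0,1],[0.065,-0.132,0.010,0,0,0,1],[0.065,-0.132,0.010,0,0,0,1],[0.065,-0.132,0.010,0,0,0,1]]]'
python3 - <<'E'
from h import *
p=np.load('p.npy');G,g=goal(p,'pay',10); rel(G,g)
snap('wrist','w4.png')
P=manip.camera_params('wrist')
im=cv2.imread('pics/w4.png')
for l in Y: 
    for q in proj(P,box(p,l)): cv2.circle(im,tuple(int(v) for v in q),2,(0,0,255),-1)
cv2.imwrite('pics/w4b.png',im)
E
```

```text
clock: 10.08
tcp_pos: [480.1, 36.0, 106.3]
tool_rot: [0.115, 0.003, 0.993, -0.001]
force: [0.2, -0.2, 0.6]
finger_gap: 0.0
gripper_force: 0.0
t 10.08 tcp [480.1  36.  106.3] F [ 0.2 -0.2  0.6] gap 0.0
row m [-0.0006 -0.0009  0.0087] [-0.001 -0.004 -0.002] world d [ 2.5 -0.9 -8.3]
```

View pics/w4b.png

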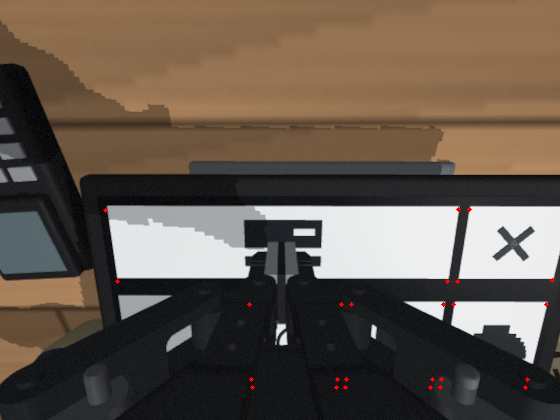

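```bash
python3 -m handwheel '[[[0.001,0,0.003,0,0,0,1],[0.001,0,0.006,0,0,0,1],[0.001,0,0.009,0,0,0,1],[0.001,0,0.011,0,0,0,1],[0.001,0,0.012,0,0,0,1],[0.001,0,0.013,0,0,0,1],[0.001,0,0.014,0,0,0,1],[0.001,0,0.014,0,0,0,1]]]'
```

```text
clock: 10.8
tcp_pos: [482.0, 35.1, 92.6]
tool_rot: [0.115, 0.003, 0.993, -0.001]
force: [0.3, 0.6, -0.3]
finger_gap: 0.4
gripper_force: 0.0
```

```bash
python3 -m handwheel '[[[0,0,0.001,0,0,0,1],[0,0,0.002,0,0,0,1],[0,0,0.002,0,0,0,1]]]'
```

```text
clock: 11.05
tcp_pos: [482.5, 35.2, 90.7]
tool_rot: [0.115, 0.003, 0.993, -0.001]
force: [0.6, -0.2, 0.6]
finger_gap: 0.1
gripper_force: 0.0
```

```bash
python3 -m handwheel '[[[0,0,0.001,0,0,0,1],[0,0,0.002,0,0,0,1],[0,0,0.002,0,0,0,1]]]'
```

```text
clock: 11.3
tcp_pos: [482.9, 35.2, 88.7]
tool_rot: [0.115, 0.003, 0.993, -0.001]
force: [-0.3, -0.0, -0.4]
finger_gap: -0.3
gripper_force: 0.0
```

```bash
python3 -m handwheel '[[[0,0,0.001,0,0,0,1],[0,0,0.002,0,0,0,1],[0,0,0.002,0,0,0,1]]]'
```

```text
clock: 11.55
tcp_pos: [483.4, 35.2, 86.8]
tool_rot: [0.115, 0.003, 0.993, -0.001]
force: [0.7, 0.1, 1.4]
finger_gap: 0.1
gripper_force: 0.7
```

```bash
python3 -m handwheel '[[[0,0,0.001,0,0,0,1],[0,0,0.0015,0,0,0,1],[0,0,0.0015,0,0,0,1]]]'
```

```text
clock: 11.8
tcp_pos: [483.5, 35.1, 85.3]
tool_rot: [0.115, 0.003, 0.993, -0.001]
force: [-4.3, 0.3, 4.5]
finger_gap: 0.1
gripper_force: 2.8
```

Contact, about 6 N. Lifting off and backing well away.

```bash
python3 -m handwheel '[[[0,0,-0.005,0,0,0,1],[0,0,-0.02,0,0,0,1],[0,0,-0.05,0,0,0,1],[0,0,-0.09,0,0,0,1],[0,0,-0.13,0,0,0,1],[0,0,-0.13,0,0,0,1],[0,0,-0.13,0,0,0,1]]]'
python3 - <<'E'
from h import *
snap('wrist','w5.png');snap('top','t5.png')
a=cv2.imread('pics/top1.png');b=cv2.imread('pics/t5.png')
p=np.load('p.npy');P=manip.camera_params('wrist')
im=cv2.imread('pics/w5.png')
for l in Y: 
    for q in proj(P,box(p,l)): cv2.circle(im,tuple(int(v) for v in q),2,(0,0,255),-1)
cv2.imwrite('pics/f.png',np.hstack([cv2.resize(im,(400,300)),cv2.resize(b,(400,300))]))
E
```

```text
clock: 12.38
tcp_pos: [454.8, 35.8, 214.6]
tool_rot: [0.118, 0.003, 0.993, 0.0]
force: [0.6, 1.2, 0.1]
finger_gap: -0.0
gripper_force: 0.0
```

View pics/f.png

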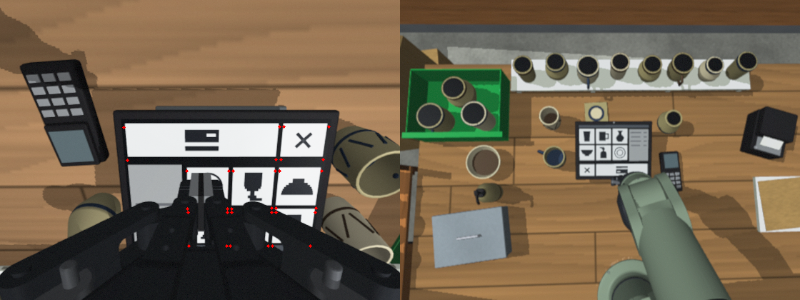

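The tablet still lines up with the model, the pots are where they were, and the arm is clear of everything.

```bash
python3 -c "
from cell import manip
print(manip.hand_in())"
```

```text
the job is handed in; nothing more can be done
None
```

I tapped the mug tile, the bowl tile and the pay bar in that order, at about 5–8 N each with a lift-off after every tap, and handed the job in at about 12.5 s. The final pictures show the till and pots unmoved, but I saw nothing change on the screen to confirm the taps registered, and the hand-in returned no verdict.

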